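Close a two-part plaster mould in the bench press

TASK

Slide the plaster mould back along the bed of the bench press until it sits square against the rear fence, under the raised arm. Then press the release button in the arm's grip, swing the arm down onto the mould with the button held in, and keep bearing down until you feel the upper half stop moving and seat firmly on the lower one, without forcing it (plaster chips). Let go, leaving the arm lying on the closed mould, and leave the other things on the table alone.

Things in the scene. Friction and masses are not known exactly. Their poses are not given: they have to be found in the camera images.
- press: Bench mould press, fixed: grey bed plate 360 x 160 x 14 mm, two cheek plates at its rear holding the arm's pivot pin at x 125, z 150 mm. Origin on the bed's underside, below the point where the mould's centre belongs; x points along the bed to its rear, z up; the rear lies to the robot's left (+y). Bed top: z 14 mm, x -190 to +170. Cheeks: x 97 to 161 mm, up to z 170 mm.
- fence (a point): Middle of the front face of the steel fence, on the bed's top (press x 55, z 14 mm); axes as the press. The fence is 130 mm wide, 35 mm high and square to x: the mould is home when its rear face lies flat against it, its origin then at press x 0, y near 0.
- press_arm: Press arm. Origin on its axis above the foot; y is the press's y, -x runs forward along the arm. The pivot pin is at x +125 (press x 125, z 150 mm), the grip's centre at x -145. Parked raised 38 degrees above level, over the bed; in front of the mould there is no room below it for an upright tool. Steel bar 24 x 24 mm, then the grip. With the button in it swings freely, weighing about 3 N at the grip.
- spindle_nut (a point): Upper nut of the threaded spindle in the arm, 125 mm from the pivot, 17 mm above the arm's axis; axes as the arm. The spindle carries a domed rubber foot (radius 19 mm), its underside 34 to 58 mm under the arm's axis: its setting differs from job to job, so the arm angle at which the mould is closed (within 10 degrees of level) is not known. The rubber gives 1 mm per 15 N.
- grip (a point): Centre of the arm's black rubber grip, 270 mm from the pivot; axes as the arm. The grip is 115 mm long (x), 28 mm wide (y), 30 mm high, flat-sided. The release button is in its right (-y) side, centred here: 36 mm long, 18 mm high, 7 mm proud (35 mm across both). Pinching grip and button between two fingers across the sides presses it.
- button (a joint): How far the release button is pressed in, along the arm's +y: 0 out, 0.007 m flush. Sprung, 4 N at first, 8 N when in. Above about 0.005 the pawl is clear of the toothed quadrant and the arm can swing; with the button out the arm is locked both ways, with about 1.5 degrees of play. It may stay up to 0.005 in where the pawl rests on top of a tooth.
- mould: Two-part plaster mould, loose on the bed, 0.92 kg, 110 mm (x) x 100 mm (y). Origin at the centre of its underside, z up, x roughly as the press's. It starts 50 to 110 mm short of the fence, within 12 mm of the middle and 7 degrees of square. Lower half 50 mm high. The upper half, 40 mm high, sits on tight dowels, 5 to 10 mm open. It slides on the bed with 3 to 8 N.
- mould_front (a point): Middle of the lower half's front face (25 mm above the bed), where the mould can be pushed. Pressing the halves together: about 22 N at the foot (8 to 11 N more at the grip than in the free swing) slides the upper half down; it is seated when it stands firm against 36 N there (15 to 18 N more at the grip); the plaster chips above 75 N (30 N at the grip).
- cup: Bystander: paper cup 74 mm across and 85 mm high, origin under its centre.
- bowl: Bystander: black rubber mixing bowl 130 mm across and 60 mm high, origin under its centre.
- paper_roll: Bystander: roll of brown paper standing on end, 90 mm across and 200 mm high, origin under its centre.
- mallet: Bystander: hammer with a wooden handle lying on the table, handle along its x.
Not all that is in view belongs to the job. Leave any blue or orange look-alike of the mould alone.

How it is judged:
On the way, in this order (a step that is already met when the one before it is completed fails the run):
1. the mould sits square against the rear fence (within 4 mm of it, 20 mm of the middle, 4 degrees of square) (x of mould in the frame of press above -0.004 m and y of mould in the frame of press between -0.02 and 0.02 m and angle between the x axis of mould and the x axis of press, either way round below 0.07 rad), for 0.3 s.
2. the arm's foot bears on the mould, at home, with more than 36 N for 0.3 s, which the upper half can stand only when it is seated (contact force between press_arm and mould above 36 N and x of mould in the frame of press above -0.004 m), for 0.3 s.
At the end, for the whole second after the job is handed in: The mould stands flat on the bed within 4 mm of the fence, 20 mm of the middle and 4 degrees of square, at rest; the arm lies at rest with its foot bearing on the mould (more than 1 N) (all of step 1 and angle between mould's own z axis and vertical below 0.03 rad and linear speed of mould below 0.01 m/s and contact force between press_arm and mould above 1 N and angular speed of press_arm below 0.05 rad/s); the robot touches nothing.
It fails at once if the foot presses the mould with more than 75 N (plaster chips) (contact force between press_arm and mould above 75 N).
It fails at once if a bystander is moved by more than 30 mm (distance of any of cup, bowl, paper_roll, mallet from where it was at the start of the episode above 0.03 m).
It also fails if it takes over 72 s, if anything falls off the work surface, if the arm or the gripper's body presses on something with over 40 N, if the wrist force passes 120 N, or if a joint passes its speed limit or range.

ROBOT

A 6-joint arm with a two-finger parallel gripper is mounted at the origin on the work surface. World frame = base frame: x ahead of the robot, y to its left, z up, the work surface at z = 0. Lengths are in m, angles in rad, forces in N, time in s.
With the tool pointing down it reaches from about 0.35 to 0.95 m from the base axis. Payload 17.4 kg.
Tool frame: the origin (TCP) lies midway between the tips of the shut fingers; the grasp point (between the pads) lies 19 mm behind it (bot.grip_depth is the distance from the TCP to the grasp point, in m); x points along the fingers, y is the direction in which the jaws open and shut, and the axes are right-handed (so a half turn about x gives the same grasp; the last joint's range is limited). The gripper opens to 93 mm and grips with 3 to 60 N. Pads are 15 mm wide; open, the fingers measure 128 mm over their backs; the gripper's body (75 mm by 188 mm) begins 65 mm behind the grasp point.
Start: joints at [-1.37, 0.116, 1.442, -0, 1.584, -0.038], TCP at [0.16, -0.656, 0.184] pointing down, gripper open.
Joint ranges: [-2.83, 2.83], [-0.83, 2.19], [0.07, 2.5], [-1.14, 4.28], [0.01, 3], [-2.97, 2.97]. Speed limits (rad/s): [1.89, 1.89, 2.22, 3.14, 3.14, 3.14].

INTERFACE

Orientations are given as a rotation vector (axis times angle).
In Python, from rig import bot gives the robot as it stands.
- The arm moves only by the tool send_rows, never from a script. Its arguments are lists of equal length, an entry for each row: "translation": the shift along the tool's x, y, z in cm, a list of three; "twist": the turn, a rotation vector about the tool's x, y, z in degrees, a list of three; "jaw": the opening in per cent of the stroke, from 0 (shut) to 100 (fully open). In form: {"translation": [[dx, dy, dz], ...], "twist": [[wx, wy, wz], ...], "jaw": [jaw, ...]}. A call has exactly 10 rows; each row shifts and turns the commanded pose from where the row before left it, along the tool's axes as they then stand; what a row does not reach is not made up. A row lasts 1/12 s, in which the tool goes at most 41.7 mm and 7.16 degrees, less where a joint would pass 70% of its speed; a pose out of reach is approached as far as the arm can. A call is refused whole if a number of a shift passes 4.17 or a number of a turn 7.16, either way. A call with a gripper value outside its range is refused whole. The fingers move at their own pace and stop on an object; "newtons" is the grip in N (left out, the last holds). Time passes only in rows, so rows that do not move let the fingers close, or fill a call up. It gives the time, the measured TCP pose, the force and the opening at its end, in the units of the state.
- bot.get_state(): the state, without advancing time (a new reading comes with each control period).
- bot.grab_frame(name): name is "side" or "top" or "wrist"; returns a dict with "frame" (384x512x3 uint8, red, green, blue), "fx", "fy", "cx", "cy" (pixels), "k1" (the pictures are not rectified: a ray, as slopes to the right and down, at radius r is drawn at 1 + k1 r^2 times it, then the intrinsics apply), "xyz" and "attitude" of the camera in the world. Camera axes: x right, y down, z forward; pixel columns grow to the right and rows downward; lengths in m; the calibration is good to about 2 mm. A picture is of the moment at which its call begins. There is no depth.
- bot.finish_job(): hands the job in, once; it reports no verdict.
The state is a dict: "t": time; "joint_pos": joint angles; "qvel": joint speeds; "joint_torque": joint torques, N m; "position": TCP position; "tool_rot": TCP orientation; "wrist_force": force on the tool from outside, world axes, zero at the start; "ft_torque": the same for the moment, N m; "opening": finger opening in m.
Only numpy, scipy, OpenCV 4.12 (cv2) and the standard library are available. Lean on these libraries where they do the work, as an engineer would, in place of code of your own. Each camera call takes 0.05 s, during which the arm holds its last target. There are 200 camera calls.

## Working session

There is one attempt and no reset: what is moved stays moved. The work goes in short steps, Python scripts to look and compute and a tool call to move; the robot and the scene stay as the last step left them, time stands still between calls to the robot, and variables do not carry over. Pictures are saved under pics/ and viewed, about 8 in all and at most 12, crops included, and the job is handed in when it is done.

Besides the shell and the picture viewer there is one more tool, called after "Request:" as name(argument=value, ...) on one line, values as JSON. send_rows: Moves the arm, as the interface text tells. Its arguments: {"type":"object","properties":{"translation":{"type":"array","items":{"type":"array","items":{"type":"number"}}},"twist":{"type":"array","items":{"type":"array","items":{"type":"number"}}},"jaw":{"type":"array","items":{"type":"number"}},"newtons":{"type":"number"}},"required":["translation","twist","jaw"]}

```bash
mkdir -p pics; ls
python3 - <<'E'
from rig import bot
import cv2,pickle
s=bot.get_state(); print({k:s[k] for k in("t","position","tool_rot","wrist_force","opening")})
d={}
for n in("side","top"):
    f=bot.grab_frame(n); d[n]=f
    print(n,f["fx"],f["fy"],f["cx"],f["cy"],f["k1"],f["xyz"],f["attitude"])
    cv2.imwrite(f"pics/{n}0.png",cv2.resize(f["frame"][:,:,::-1],(800,600),interpolation=cv2.INTER_CUBIC))
pickle.dump(d,open("f0.pkl","wb"))
E
```

```text
pics
{'t': 0.0, 'position': array([ 0.15962059, -0.65559823,  0.18300304]), 'tool_rot': array([ 2.0950308 ,  0.25262305, -2.0952638 ]), 'wrist_force': array([0.06398037, 0.05564621, 0.41950806]), 'opening': 0.09297717045103294}
side 477.56006033075494 477.56006033075494 254.59620033273958 189.6715841961251 -0.18994470657660217 [-0.04389744  0.71509207  0.88993188] [-0.8583319   2.46949349 -1.15555771]
top 482.66308656682793 482.66308656682793 250.0934830397846 192.00877852026903 0.004922036805118149 [ 0.23303063 -0.01480131  1.44023645] [-2.17046939  2.01266962 -0.24145719]
```

View pics/side0.png

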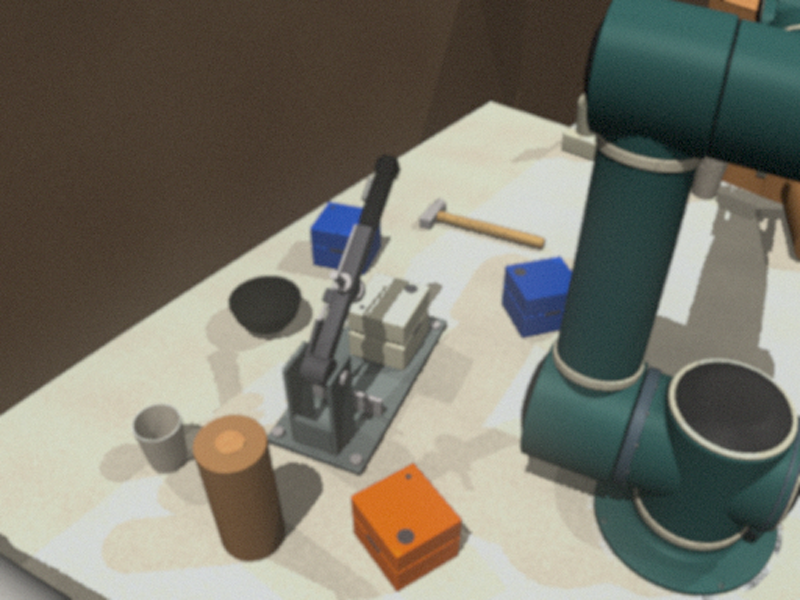

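View pics/top0.png

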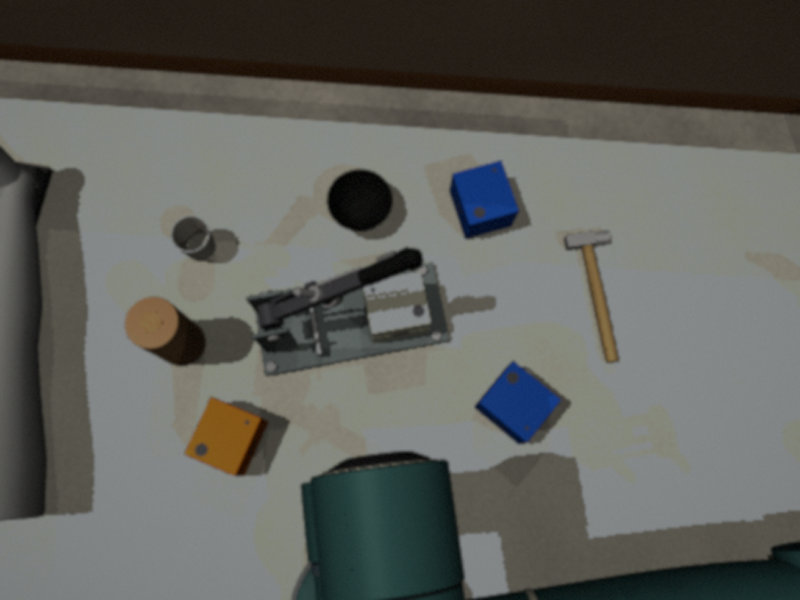

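The mould is the off-white block on the grey bed: side (390,315), top (400,305). The look-alikes are blue at top (483,198) and (518,402) and orange at (225,437), and I'll leave those alone. Next is a close crop for measuring.

```bash
cat > h.py <<'E'
import numpy as np,cv2,pickle
from scipy.spatial.transform import Rotation as R
def ray(f,u,v):
    x=np.array([(u-f["cx"])/f["fx"],(v-f["cy"])/f["fy"]]); y=x.copy()
    for _ in range(20): y=x/(1+f["k1"]*(y@y))
    return R.from_rotvec(f["attitude"]).apply([y[0],y[1],1.])
def at_z(f,u,v,z):
    d=ray(f,u,v); return f["xyz"]+d*(z-f["xyz"][2])/d[2]
def proj(f,P):
    p=R.from_rotvec(f["attitude"]).inv().apply(np.atleast_2d(P)-f["xyz"]); q=p[:,:2]/p[:,2:]
    q=q*(1+f["k1"]*(q**2).sum(1,keepdims=True)); return q*f["fx"]+[f["cx"],f["cy"]]
def crop(f,x0,y0,x1,y1,s,g=0.55):
    a=f["frame"][y0:y1,x0:x1,::-1]
    a=(255*(a/255.)**g).astype(np.uint8)
    a=cv2.resize(a,None,fx=s,fy=s,interpolation=cv2.INTER_CUBIC)
    for x in range((x0//20+1)*20,x1,20):
        cv2.line(a,(int((x-x0)*s),0),(int((x-x0)*s),6),(0,0,255),1); cv2.putText(a,str(x),(int((x-x0)*s)-8,16),0,.35,(0,0,255))
    for y in range((y0//20+1)*20,y1,20):
        cv2.line(a,(0,int((y-y0)*s)),(6,int((y-y0)*s)),(0,0,255),1); cv2.putText(a,str(y),(8,int((y-y0)*s)+4),0,.35,(0,0,255))
    return a
E
python3 - <<'E'
from h import *
d=pickle.load(open("f0.pkl","rb"))
cv2.imwrite("pics/topc.png",crop(d["top"],150,150,300,250,5.3))
cv2.imwrite("pics/sidec.png",crop(d["side"],165,90,295,310,2.72*1))
cv2.imwrite("pics/sidec.png",crop(d["side"],165,160,295,310,4))
E
```

```text
(no output)
```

View pics/topc.png

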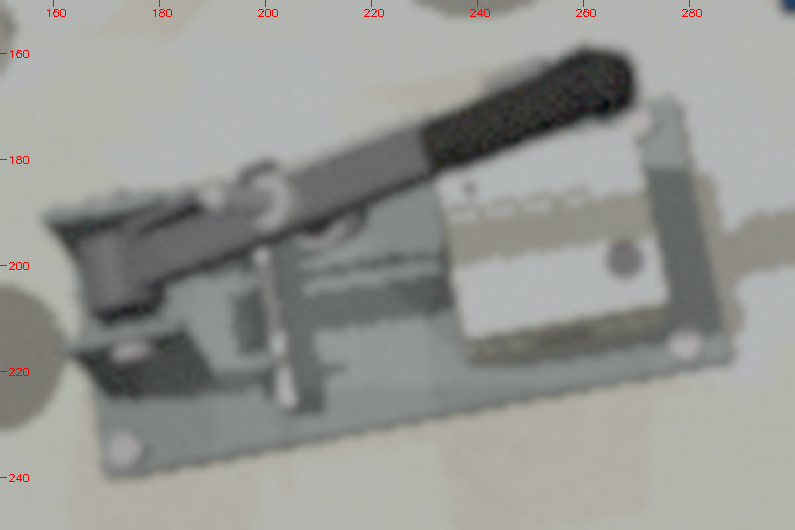

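View pics/sidec.png

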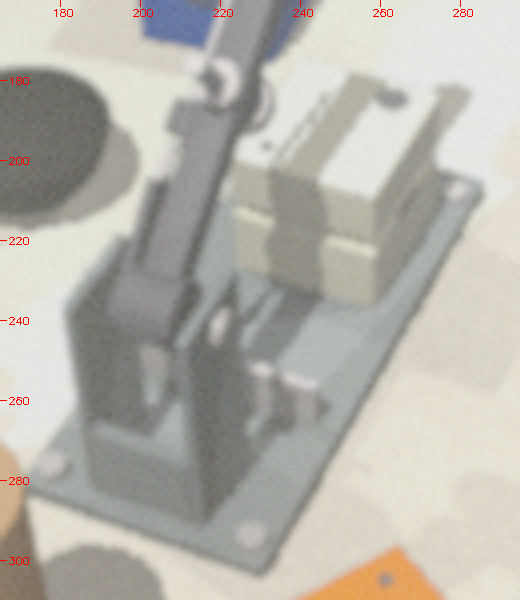

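```bash
cat > fit.py <<'E'
from h import *
from scipy.optimize import least_squares
d=pickle.load(open("f0.pkl","rb"));T,S=d["top"],d["side"]
def w(p,L): return np.array([*p[:2],0])+R.from_euler("z",p[2]).apply(L)
bed=[(T,(288.3,217.5),(-190,-80,14)),(T,(170.2,240.2),(170,-80,14)),(T,(278.9,168.5),(-190,80,14)),
(S,(230,302.8),(170,-80,14)),(S,(172,281.5),(170,80,14)),(S,(286,206),(-190,-80,14))]
def res(p,o): return np.concatenate([(proj(f,w(p,np.array(l)/1e3))-uv).ravel() for f,uv,l in o])
# robot's left is +y : press x ~ world +y ; sign of press y decided by z up
best=least_squares(res,[.5,0,np.pi/2],args=(bed,)); p=best.x
print("press",p,np.degrees(p[2])); print(best.fun.round(1))
def mk(q):
    h=14+90+q[3]*1e3
    return [(T,(276,206.6),(-55,-50,h)),(T,(237.4,213.6),(55,-50,h)),(T,(238.7,218.5),(55,-50,14)),
    (S,(258,236),(55,-50,14)),(S,(224,226),(55,50,14)),(S,(258,212.5),(55,-50,h)),(S,(223.7,202.5),(55,50,h)),(S,(274.5,182),(-55,-50,h))]
m=least_squares(lambda q:res(q[:3],mk(q)),[p[0],p[1]-.08,p[2],.007]); q=m.x
print("mould",q,np.degrees(q[2])); print(m.fun.round(1))
rel=R.from_euler("z",-p[2]).apply([q[0]-p[0],q[1]-p[1],0]); print("mould in press",rel,np.degrees(q[2]-p[2]))
a=np.radians(38)
for n,l in (("grip",270),("end",330)):
    P=np.array([.125-l/1e3*np.cos(a),0,.15+l/1e3*np.sin(a)]); print(n,w(p,P),proj(T,w(p,P)),proj(S,w(p,P)))
E
python3 fit.py
```

```text
press [0.48931642 0.07992387 1.72567212] 98.87372924320958
[ -3.8 -29.9  -4.  -43.5  10.8  71.2 -48.8 -23.1  67.3  25.8 -29.9 -12.2]
mould [0.47752245 0.03532602 0.44259185 0.025447  ] 25.35864509499728
[-14.3  21.4  10.  -21.9   8.8 -17.9 -12.9 -13.9  11.5  23.  -13.7 -23.9
  10.3  12.7  13.2  12.9]
mould in press [-0.04224474  0.01853235  0.        ] -73.51508414821231
grip [ 0.50285449 -0.00678857  0.3162286 ] [[254.20638905 192.50004906]] [[264.57548442 127.68752556]]
end [ 0.51014788 -0.0535033   0.35316829] [[274.66187261 187.22325516]] [[274.74585631 104.07748201]]
```

Press +y turns out to point toward the robot (world -x), so I'll flip the y signs.

```bash
sed -i -E '/^bed=|^\(S,|return \[\(T|^    \(S/{s/,-(80|50),/,@\1,/g;s/,(80|50),/,-\1,/g;s/@//g}' fit.py; python3 fit.py
```

```text
press [0.52992459 0.0924299  1.83814142] 105.31774549136018
[-0.2  1.  -0.8  1.1 -1.7 -0.2  1.2 -0.9 -2.  -1.5  0.6 -1.5]
mould [ 5.50999224e-01 -4.83467978e-03  1.85032607e+00 -1.68484984e-03] 106.01587465663772
[ 0.6 -0.   1.1  0.7  0.4  1.4  0.4  0.6 -0.9  0.3  0.4 -1.3 -2.2 -1.5
 -0.3  2.9]
mould in press [-0.09937665  0.00536858  0.        ] 0.6981291652775378
grip [0.55310907 0.00778472 0.3162286 ] [[249.71786357 171.91904446]] [[243.05954133 123.06405232]]
end [ 0.56559928 -0.03781631  0.35316829] [[269.49095238 163.91255714]] [[251.23175956  99.33615437]]
```

```bash
cat >> h.py <<'E'
PR=np.array([0.52992459,0.0924299,1.83814142])
def p2w(L): return np.array([*PR[:2],0])+R.from_euler("z",PR[2]).apply(L)
def w2p(P): return R.from_euler("z",-PR[2]).apply(np.asarray(P)-[*PR[:2],0])
def tool(pitch,s=1):
    # tool x along press +x pitched down by 'pitch' deg, y = s*press y ; world rotation
    a=np.radians(pitch); x=np.array([np.cos(a),0,-np.sin(a)]); y=np.array([0,s,0.]); 
    return R.from_euler("z",PR[2])*R.from_matrix(np.stack([x,y,np.cross(x,y)],1))
def plan(s,tgt,Rt):
    R0=R.from_rotvec(s["tool_rot"]); rv=np.degrees((R0.inv()*Rt).as_rotvec()); dp=np.asarray(tgt)-s["position"]
    print("turn deg",rv.round(2),"shift cm, old axes",(100*R0.inv().apply(dp)).round(2),"new axes",(100*Rt.inv().apply(dp)).round(2))
def show(s): print("t",round(s["t"],2),"press pos mm",(1e3*w2p(s["position"])).round(1),"F press",R.from_euler("z",-PR[2]).apply(s["wrist_force"]).round(1),"open",round(s["opening"]*1e3,1))
E
python3 - <<'E'
from h import *; from rig import bot
d=pickle.load(open("f0.pkl","rb"));T=d["top"]
for n,u,v,z in(("blueN",518,402,.1),("blueF",483,198,.1),("bowl",360,200,.06),("malletend",612,360,.02),("hammer",588,240,.02),("cup",191,236,.08),("roll",153,322,.2)):
    P=at_z(T,u/1.5625,v/1.5625,z); print(n,P.round(3),w2p(P).round(3))
s=bot.get_state(); show(s); print(R.from_rotvec(s["tool_rot"]).as_matrix().round(2))
for k in(1,-1):
    plan(s,p2w([-.22,0.003,.1]),tool(45,k)); print(p2w([-.22,.003,.1]))
    print("grip:"); plan(s,p2w([-.088,0,.316]),tool(90,k))
E
```

```text
blueN [ 0.387 -0.232  0.1  ] [-0.275  0.223  0.1  ]
blueF [ 0.766 -0.152  0.1  ] [-0.298 -0.163  0.1  ]
bowl [0.76  0.082 0.06 ] [-0.071 -0.219  0.06 ]
malletend [ 0.489 -0.42   0.02 ] [-0.484  0.175  0.02 ]
hammer [ 0.726 -0.371  0.02 ] [-0.499 -0.066  0.02 ]
cup [0.656 0.393 0.08 ] [ 0.257 -0.201  0.08 ]
roll [0.463 0.4   0.2  ] [ 0.314 -0.017  0.2  ]
t 0.1 press pos mm [-623.6  554.8  183.1] F press [ 0.6  0.2 -0.5] open 92.9
[[-0.    0.24 -0.97]
 [ 0.   -0.97 -0.24]
 [-1.   -0.   -0.  ]]
turn deg [ 83.41 -35.5  -34.49] shift cm, old axes [  8.35 -41.91 -54.  ] new axes [ 34.42 -55.18  22.67]
[ 0.58514895 -0.12054726  0.1       ]
grip:
turn deg [8.837e+01 5.000e-02 5.000e-02] shift cm, old axes [-13.23 -55.14 -53.93] new axes [-13.29 -55.48  53.56]
turn deg [-86.46  34.75 -35.76] shift cm, old axes [  8.35 -41.91 -54.  ] new axes [ 34.42  55.18 -22.67]
[ 0.58514895 -0.12054726  0.1       ]
grip:
turn deg [-9.163e+01 -5.000e-02  5.000e-02] shift cm, old axes [-13.23 -55.14 -53.93] new axes [-13.29  55.48 -53.56]
```

Request:
send_rows(translation=[[-1.2, 0, 0], [-1.2, 0, 0], [-1.2, 0, 0], [-1.2, 0, 0], [-1.2, 0, 0], [-1.2, 0, 0], [-1.2, 0, 0], [-1.2, 0, 0], [-1.2, 0, 0], [-1.2, 0, 0]], twist=[[-7, 0, 0], [-7, 0, 0], [-7, 0, 0], [-7, 0, 0], [-7, 0, 0], [-7, 0, 0], [-7, 0, 0], [-7, 0, 0], [-7, 0, 0], [-7, 0, 0]], jaw=[40, 40, 40, 40, 40, 40, 40, 40, 40, 40])

```text
t: 0.93
position: [0.1596, -0.6557, 0.3039]
tool_rot: [1.286, 1.159, -1.285]
wrist_force: [-0.4, -0.3, -0.2]
opening: 0.0378
```

Run:
```python
from h import *; from rig import bot
s=bot.get_state(); show(s); plan(s,p2w([-.22,0.005,.20]),tool(90,-1));plan(s,p2w([-.22,0.005,.20]),tool(50,-1))
```

```text
t 0.93 press pos mm [-623.8  554.8  303.9] F press [-0.2  0.4 -0.2] open 37.8
turn deg [-2.129e+01 -4.000e-02  1.000e-02] shift cm, old axes [ 10.42  36.57 -57.57] new axes [ 10.39  54.98 -40.38]
turn deg [-20.41  39.49  -7.42] shift cm, old axes [ 10.42  36.57 -57.57] new axes [ 33.91  54.98 -24.25]
```

Request:
send_rows(translation=[[0, 0, 0], [0, 0, 0], [0, 0, 0], [0, 3.2, -2.4], [0, 3.2, -2.4], [0, 3.2, -2.4], [0, 3.2, -2.4], [0, 3.2, -2.4], [0, 3.2, -2.4], [0, 3.2, -2.4]], twist=[[-7.1, 0, 0], [-7.1, 0, 0], [-7.1, 0, 0], [0, 0, 0], [0, 0, 0], [0, 0, 0], [0, 0, 0], [0, 0, 0], [0, 0, 0], [0, 0, 0]], jaw=[40, 40, 40, 40, 40, 40, 40, 40, 40, 40])

```text
t: 1.77
position: [0.3333, -0.4339, 0.3035]
tool_rot: [1.015, 1.322, -1.015]
wrist_force: [0.6, 0.1, 0.1]
opening: 0.0372
```

Request:
send_rows(translation=[[0, 3.2, -2.4], [0, 3.2, -2.4], [0, 3.2, -2.4], [0, 3.2, -2.4], [0, 3.2, -2.4], [0, 3.2, -2.4], [0, 3.2, -2.4], [0, 3.2, -2.4], [0, 3.2, -2.0], [0, 3.2, -2.0]], twist=[[0, 0, 0], [0, 0, 0], [0, 0, 0], [0, 0, 0], [0, 0, 0], [0, 0, 0], [0, 0, 0], [0, 0, 0], [0, 0, 0], [0, 0, 0]], jaw=[40, 40, 40, 40, 40, 40, 40, 40, 40, 40])

```text
t: 2.6
position: [0.5826, -0.1269, 0.3036]
tool_rot: [1.014, 1.322, -1.014]
wrist_force: [0.3, -0.1, -0.6]
opening: 0.0374
```

Run:
```python
from h import *; from rig import bot
s=bot.get_state(); show(s); plan(s,p2w([-.185,0.005,.04]),tool(50,-1))
```

```text
t 2.6 press pos mm [-225.4    7.1  303.6] F press [-0.2 -0.3 -0.6] open 37.4
turn deg [-0.3 40.  -0.1] shift cm, old axes [26.36  0.19 -4.04] new axes [22.79  0.21 13.85]
```

Request:
send_rows(translation=[[0, 0, 0], [0, 0, 0], [0, 0, 0], [0, 0, 0], [0, 0, 0], [0, 0, 0], [2.8, 0.05, 1.7], [2.8, 0.05, 1.7], [2.8, 0.05, 1.7], [2.8, 0.05, 1.7]], twist=[[0, 6.67, 0], [0, 6.67, 0], [0, 6.67, 0], [0, 6.67, 0], [0, 6.67, 0], [0, 6.67, 0], [0, 0, 0], [0, 0, 0], [0, 0, 0], [0, 0, 0]], jaw=[40, 40, 40, 40, 40, 40, 40, 40, 40, 40])

```text
t: 3.43
position: [0.5782, -0.109, 0.1722]
tool_rot: [1.44, 1.876, -0.672]
wrist_force: [0.9, -0.9, -0.3]
opening: 0.0371
```

Run:
```python
from h import *; from rig import bot
s=bot.get_state(); show(s); plan(s,p2w([-.185,0.005,.04]),tool(50,-1))
a=crop(bot.grab_frame("top"),140,100,340,280,4,.7)[:,:]
b=crop(bot.grab_frame("side"),120,60,376,252,2.2,.7)
cv2.imwrite("pics/p1.png",cv2.resize(np.hstack([cv2.resize(a,(400,360)),cv2.resize(b,(400,360))]),None,fx=1,fy=1))
```

```text
t 3.43 press pos mm [-207.     6.6  172.2] F press [-1.1 -0.6 -0.3] open 37.1
turn deg [-0.3  -0.04 -0.21] shift cm, old axes [11.54  0.16  6.82] new axes [11.54  0.16  6.81]
```

View pics/p1.png

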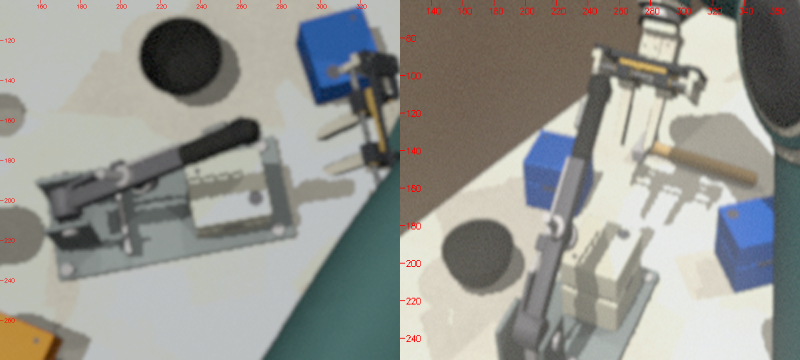

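Request:
send_rows(translation=[[1.5, 0.02, 0.75], [1.5, 0.02, 0.75], [1.5, 0.02, 0.75], [1.5, 0.02, 0.75], [1.5, 0.02, 0.75], [1.5, 0.02, 0.75], [1.5, 0.02, 0.75], [1.5, 0.02, 0.75], [0, 0, 0], [0, 0, 0]], twist=[[0, 0, 0], [0, 0, 0], [0, 0, 0], [0, 0, 0], [0, 0, 0], [0, 0, 0], [0, 0, 0], [0, 0, 0], [0, 0, 0], [0, 0, 0]], jaw=[40, 40, 40, 40, 40, 40, 40, 40, 40, 40])

```text
t: 4.37
position: [0.5717, -0.0782, 0.0435]
tool_rot: [1.44, 1.877, -0.671]
wrist_force: [-0.2, -0.1, 1.1]
opening: 0.0372
```

Run:
```python
from h import *; from rig import bot
s=bot.get_state(); show(s); plan(s,p2w([-.075,0.005,.04]),tool(50,-1))
a=crop(bot.grab_frame("wrist"),0,0,512,384,.8,.7)
b=crop(bot.grab_frame("side"),140,80,340,310,1.33*1,.7)
cv2.imwrite("pics/p2.png",np.hstack([a,cv2.resize(b,(266,a.shape[0]))]))
```

```text
t 4.37 press pos mm [-175.6    4.7   43.5] F press [-0.   0.2  1.1] open 37.2
turn deg [-0.27 -0.06 -0.17] shift cm, old axes [ 6.74 -0.08 -7.47] new axes [ 6.73 -0.03 -7.48]
```

View pics/p2.png

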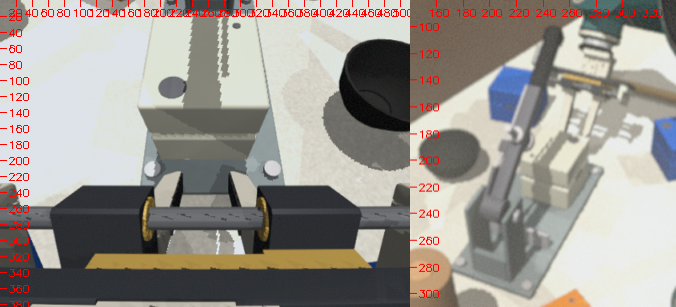

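Request:
send_rows(translation=[[0.58, 0, -0.69], [0.58, 0, -0.69], [0.58, 0, -0.69], [0.58, 0, -0.69], [0.58, 0, -0.69], [0.58, 0, -0.69], [0.58, 0, -0.69], [0.58, 0, -0.69], [0.58, 0, -0.69], [0.58, 0, -0.69]], twist=[[0, 0, 0], [0, 0, 0], [0, 0, 0], [0, 0, 0], [0, 0, 0], [0, 0, 0], [0, 0, 0], [0, 0, 0], [0, 0, 0], [0, 0, 0]], jaw=[40, 40, 40, 40, 40, 40, 40, 40, 40, 40])

```text
t: 5.3
position: [0.5486, 0.0092, 0.044]
tool_rot: [1.439, 1.875, -0.671]
wrist_force: [1.4, -4.6, 1.1]
opening: 0.0374
```

Run:
```python
from h import *; from rig import bot
s=bot.get_state(); show(s)
```

```text
t 5.3 press pos mm [-85.2   3.9  44. ] F press [-4.8 -0.1  1.1] open 37.4
```

Request:
send_rows(translation=[[0.16, 0, -0.19], [0.16, 0, -0.19], [0.16, 0, -0.19], [0.16, 0, -0.19], [0.16, 0, -0.19], [0.16, 0, -0.19], [0.16, 0, -0.19], [0.16, 0, -0.19], [0.16, 0, -0.19], [0.16, 0, -0.19]], twist=[[0, 0, 0], [0, 0, 0], [0, 0, 0], [0, 0, 0], [0, 0, 0], [0, 0, 0], [0, 0, 0], [0, 0, 0], [0, 0, 0], [0, 0, 0]], jaw=[40, 40, 40, 40, 40, 40, 40, 40, 40, 40])

```text
t: 6.13
position: [0.5425, 0.0324, 0.0439]
tool_rot: [1.44, 1.875, -0.671]
wrist_force: [1.7, -6.1, 1.9]
opening: 0.0371
```

Request:
send_rows(translation=[[0.032, 0, -0.038], [0.032, 0, -0.038], [0.032, 0, -0.038], [0.032, 0, -0.038], [0.032, 0, -0.038], [0.032, 0, -0.038], [0.032, 0, -0.038], [0.032, 0, -0.038], [0.032, 0, -0.038], [0.032, 0, -0.038]], twist=[[0, 0, 0], [0, 0, 0], [0, 0, 0], [0, 0, 0], [0, 0, 0], [0, 0, 0], [0, 0, 0], [0, 0, 0], [0, 0, 0], [0, 0, 0]], jaw=[40, 40, 40, 40, 40, 40, 40, 40, 40, 40])

```text
t: 6.97
position: [0.5412, 0.0371, 0.0439]
tool_rot: [1.44, 1.875, -0.671]
wrist_force: [2.1, -6.5, 2.2]
opening: 0.0372
```

Run:
```python
from h import *; from rig import bot
s=bot.get_state(); show(s)
```

```text
t 6.97 press pos mm [-56.3   3.7  43.9] F press [-6.8 -0.3  2.2] open 37.2
```

Request:
send_rows(translation=[[0.032, 0, -0.038], [0.032, 0, -0.038], [0.032, 0, -0.038], [0.032, 0, -0.038], [0.032, 0, -0.038], [0.032, 0, -0.038], [0.032, 0, -0.038], [0.032, 0, -0.038], [0.032, 0, -0.038], [0.032, 0, -0.038]], twist=[[0, 0, 0], [0, 0, 0], [0, 0, 0], [0, 0, 0], [0, 0, 0], [0, 0, 0], [0, 0, 0], [0, 0, 0], [0, 0, 0], [0, 0, 0]], jaw=[40, 40, 40, 40, 40, 40, 40, 40, 40, 40])

```text
t: 7.8
position: [0.5399, 0.0419, 0.0439]
tool_rot: [1.44, 1.875, -0.671]
wrist_force: [1.4, -5.0, 1.4]
opening: 0.037
```

Request:
send_rows(translation=[[0.032, 0, -0.038], [0.032, 0, -0.038], [0.032, 0, -0.038], [0.032, 0, -0.038], [0.032, 0, -0.038], [0.032, 0, -0.038], [0.032, 0, -0.038], [0.032, 0, -0.038], [0.032, 0, -0.038], [0.032, 0, -0.038]], twist=[[0, 0, 0], [0, 0, 0], [0, 0, 0], [0, 0, 0], [0, 0, 0], [0, 0, 0], [0, 0, 0], [0, 0, 0], [0, 0, 0], [0, 0, 0]], jaw=[40, 40, 40, 40, 40, 40, 40, 40, 40, 40])

```text
t: 8.63
position: [0.5387, 0.0467, 0.0439]
tool_rot: [1.44, 1.875, -0.671]
wrist_force: [1.6, -5.2, 2.8]
opening: 0.0371
```

Run:
```python
from h import *; from rig import bot
s=bot.get_state(); show(s); print(s["ft_torque"])
a=crop(bot.grab_frame("top"),150,150,300,250,5,.6)
cv2.imwrite("pics/p3.png",a)
```

```text
t 8.63 press pos mm [-46.4   3.6  43.9] F press [-5.5 -0.1  2.8] open 37.1
[-0.83020746 -0.35629715  0.00583549]
```

View pics/p3.png

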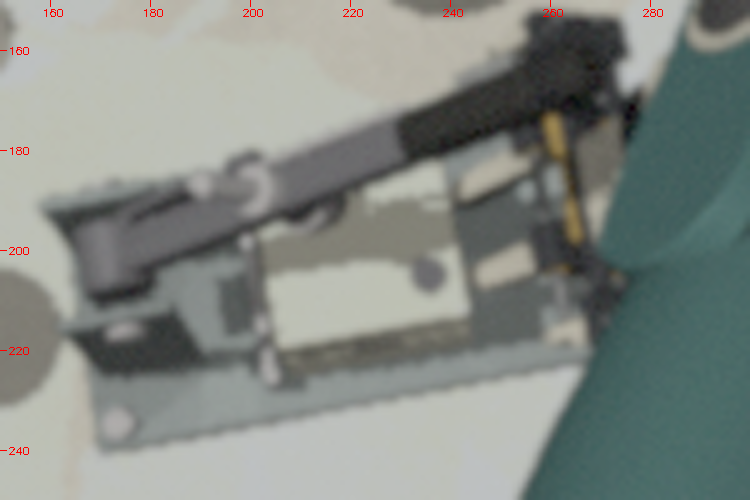

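The mould's rear top edge is at about (204,210), almost on the fence at about (201,215). I'll keep pushing.

Request:
send_rows(translation=[[0.032, 0, -0.038], [0.032, 0, -0.038], [0.032, 0, -0.038], [0.032, 0, -0.038], [0.032, 0, -0.038], [0.032, 0, -0.038], [0.032, 0, -0.038], [0.032, 0, -0.038], [0, 0, 0], [0, 0, 0]], twist=[[0, 0, 0], [0, 0, 0], [0, 0, 0], [0, 0, 0], [0, 0, 0], [0, 0, 0], [0, 0, 0], [0, 0, 0], [0, 0, 0], [0, 0, 0]], jaw=[40, 40, 40, 40, 40, 40, 40, 40, 40, 40])

```text
t: 9.52
position: [0.5376, 0.0506, 0.0439]
tool_rot: [1.44, 1.875, -0.671]
wrist_force: [1.7, -5.3, 1.7]
opening: 0.0373
```

Request:
send_rows(translation=[[0.032, 0, -0.038], [0.032, 0, -0.038], [0.032, 0, -0.038], [0.032, 0, -0.038], [0.032, 0, -0.038], [0.032, 0, -0.038], [0, 0, 0], [0, 0, 0], [0, 0, 0], [0, 0, 0]], twist=[[0, 0, 0], [0, 0, 0], [0, 0, 0], [0, 0, 0], [0, 0, 0], [0, 0, 0], [0, 0, 0], [0, 0, 0], [0, 0, 0], [0, 0, 0]], jaw=[40, 40, 40, 40, 40, 40, 40, 40, 40, 40])

```text
t: 10.35
position: [0.5375, 0.0527, 0.044]
tool_rot: [1.44, 1.873, -0.671]
wrist_force: [5.5, -10.5, 1.4]
opening: 0.0371
```

Request:
send_rows(translation=[[0.032, 0, -0.038], [0.032, 0, -0.038], [0.032, 0, -0.038], [0, 0, 0], [0, 0, 0], [0, 0, 0], [0, 0, 0], [0, 0, 0], [0, 0, 0], [0, 0, 0]], twist=[[0, 0, 0], [0, 0, 0], [0, 0, 0], [0, 0, 0], [0, 0, 0], [0, 0, 0], [0, 0, 0], [0, 0, 0], [0, 0, 0], [0, 0, 0]], jaw=[40, 40, 40, 40, 40, 40, 40, 40, 40, 40])

```text
t: 11.18
position: [0.5375, 0.0531, 0.0439]
tool_rot: [1.44, 1.87, -0.673]
wrist_force: [7.0, -21.8, 3.9]
opening: 0.0372
```

Run:
```python
from h import *; from rig import bot
s=bot.get_state(); show(s); print(s["ft_torque"]); plan(s,s["position"],tool(50,-1))
f=bot.grab_frame("side"); pickle.dump(dict(side=f,top=bot.grab_frame("top")),open("f1.pkl","wb"))
```

```text
t 11.18 press pos mm [-39.9   3.   43.9] F press [-22.9  -1.    3.9] open 37.2
[-2.91273414 -0.93541214  0.06397437]
turn deg [-0.27  0.23 -0.36] shift cm, old axes [0. 0. 0.] new axes [0. 0. 0.]
```

Firm stop at 23 N, but the tip reads press x -40 where I expected about -55. I'll overlay a wireframe to check the press pose.

```bash
cat > ov.py <<'E'
from h import *
def draw(f,x0,y0,x1,y1,s,mx=0):
    a=crop(f,x0,y0,x1,y1,s,.6)
    def box(X,Y,Z,c):
        P=[(x,y,z) for x in X for y in Y for z in Z]
        uv=(proj(f,p2w(np.array(P)/1e3))+.5-[x0,y0])*s
        for i in range(8):
            for j in (1,2,4):
                if not i&j: cv2.line(a,tuple(uv[i].astype(int)),tuple(uv[i|j].astype(int)),c,1,cv2.LINE_AA)
    box((-190,170),(-80,80),(0,14),(0,255,0)); box((55,61),(-65,65),(14,49),(0,0,255)); box((97,161),(-30,30),(14,170),(255,255,0))
    box((-55+mx,55+mx),(-50,50),(14,111),(255,0,255))
    return a
if __name__=="__main__":
    d=pickle.load(open("f1.pkl","rb"))
    a=draw(d["top"],155,150,295,250,2.8);b=draw(d["side"],160,150,300,310,2.8)
    h=max(a.shape[0],b.shape[0]); o=np.zeros((h,a.shape[1]+b.shape[1],3),np.uint8); o[:a.shape[0],:a.shape[1]]=a; o[:b.shape[0],a.shape[1]:]=b
    cv2.imwrite("pics/p4.png",o); print(o.shape)
E
python3 ov.py
```

```text
(448, 784, 3)
```

View pics/p4.png

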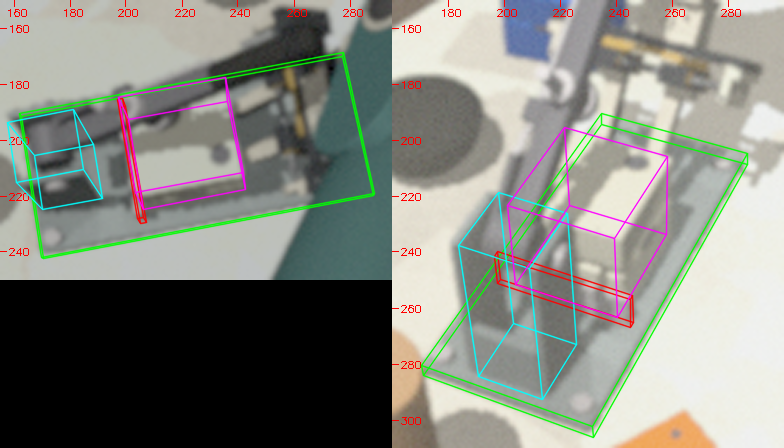

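The overlay matches the bed and the home box: the mould's front top edge is at about x 243 in the top view, and the rear edge is at the fence. So the mould is home, and I'll retreat along the tool axis.

Request:
send_rows(translation=[[-1, 0, 0], [-2, 0, 0], [-2.5, 0, 0], [-2.5, 0, 0], [-2.5, 0, 0], [-2.5, 0, 0], [-2.5, 0, 0], [-2.5, 0, 0], [-2.5, 0, 0], [-2.5, 0, 0]], twist=[[0, 0, 0], [0, 0, 0], [0, 0, 0], [0, 0, 0], [0, 0, 0], [0, 0, 0], [0, 0, 0], [0, 0, 0], [0, 0, 0], [0, 0, 0]], jaw=[40, 40, 40, 40, 40, 40, 40, 60, 80, 80])

```text
t: 12.12
position: [0.5744, -0.0883, 0.2209]
tool_rot: [1.44, 1.877, -0.671]
wrist_force: [-0.7, 0.0, -0.3]
opening: 0.0527
```

Run:
```python
from h import *; from rig import bot
s=bot.get_state(); show(s); plan(s,p2w([-.063,0,.40]),tool(108,-1)); plan(s,p2w([-.18,0,.42]),tool(50,-1));
f=bot.grab_frame("top"); pickle.dump(dict(side=bot.grab_frame("side"),top=f),open("f2.pkl","wb"))
```

```text
t 12.12 press pos mm [-186.     4.9  220.9] F press [ 0.2  0.7 -0.3] open 52.7
turn deg [-3.300e-01 -5.805e+01 -5.000e-02] shift cm, old axes [ -5.79   0.42 -20.94] new axes [-20.84   0.49  -6.16]
turn deg [-0.25 -0.05 -0.19] shift cm, old axes [-14.85   0.48 -13.28] new axes [-14.87   0.49 -13.26]
```

Request:
send_rows(translation=[[-2.5, 0.08, -2.2], [-2.5, 0.08, -2.2], [-2.5, 0.08, -2.2], [-2.5, 0.08, -2.2], [-2.5, 0.08, -2.2], [-2.5, 0.08, -2.2], [0, 0, 0], [0, 0, 0], [0, 0, 0], [0, 0, 0]], twist=[[0, 0, 0], [0, 0, 0], [0, 0, 0], [0, 0, 0], [0, 0, 0], [0, 0, 0], [0, -7.1, 0], [0, -7.1, 0], [0, -7.1, 0], [0, -7.1, 0]], jaw=[80, 80, 80, 80, 80, 80, 80, 80, 80, 80])

```text
t: 13.05
position: [0.5779, -0.0822, 0.4197]
tool_rot: [1.137, 1.481, -0.932]
wrist_force: [-0.1, 0.6, -0.5]
opening: 0.0742
```

Request:
send_rows(translation=[[0, 0, 0], [0, 0, 0], [0, 0, 0], [0, 0, 0], [0, 0, 0], [-0.43, 0, -2.9], [-0.43, 0, -2.9], [-0.43, 0, -2.9], [-0.43, 0, -2.9], [0, 0, 0]], twist=[[0, -7.1, 0], [0, -7.1, 0], [0, -7.1, 0], [0, -7.1, 0], [0, -1.2, 0], [0, 0, 0], [0, 0, 0], [0, 0, 0], [0, 0, 0], [0, 0, 0]], jaw=[80, 80, 80, 80, 80, 80, 80, 80, 80, 80])

```text
t: 13.88
position: [0.5468, 0.0335, 0.3982]
tool_rot: [0.814, 1.068, -1.121]
wrist_force: [-0.3, -0.1, 0.0]
opening: 0.0745
```

Run:
```python
from h import *; from rig import bot
s=bot.get_state(); show(s); plan(s,p2w([-.094,0,.298]),tool(108,-1)); print(s["joint_pos"])
f=bot.grab_frame("wrist"); g=bot.grab_frame("side"); pickle.dump(dict(wrist=f,side=g,s=s),open("f3.pkl","wb"))
a=cv2.resize(f["frame"][:,:,::-1],(533,400))
b=crop(g,170,40,320,240,2,.7); b=cv2.resize(b,None,fx=1,fy=1)
a=(255*(a/255.)**.6).astype(np.uint8)
# predicted grip centreline in wrist image
A=np.radians(38)
for l in (.2125,.2525,.27,.2885,.3275):
    uv=proj(f,p2w([.125-l*np.cos(A),0,.15+l*np.sin(A)]))[0]; print(l,uv); cv2.circle(a,tuple((uv*533/512).astype(int)),3,(0,0,255),1)
o=np.zeros((400,833,3),np.uint8)[:,:533+b.shape[1]]; o[:,:533]=a; o[:,533:]=b
o=o[:,:800]
cv2.imwrite("pics/p5.png",o)
```

```text
t 13.88 press pos mm [-61.3  -0.7 398.2] F press [-0.   0.3  0. ] open 74.5
turn deg [-0.1  -0.21  0.19] shift cm, old axes [10.54 -0.04  0.05] new axes [ 1.054e+01 -7.000e-02  1.000e-02]
[ 0.2028382  -0.16490819  1.3986778  -0.32545692  1.87488378 -0.16567536]
0.2125 [256.20318222 133.66483479]
0.2525 [256.24277252 169.13314805]
0.27 [256.26050185 184.96423906]
0.2885 [256.27951298 201.904294  ]
0.3275 [256.32048667 238.29004633]
```

View pics/p5.png

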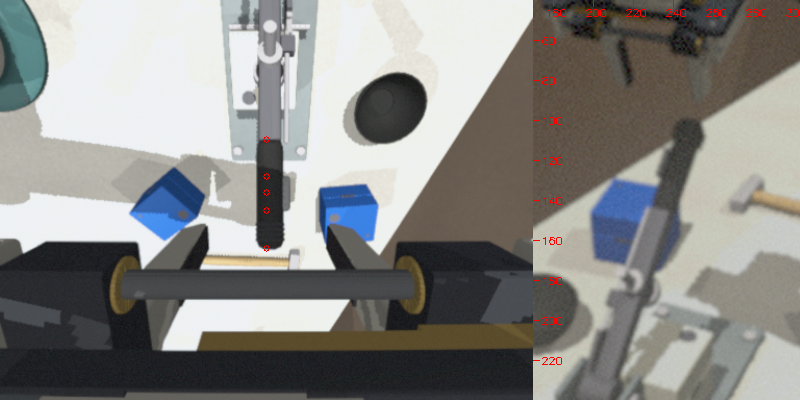

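The wrist view shows the grip from (269,138) to (270,248), which matches the length prediction and sits about 2 mm to the button side. The button is at (287,190), to the right. I'll descend with that correction.

Request:
send_rows(translation=[[0, 0.22, 0], [1.3, 0, 0], [1.3, 0, 0], [1.3, 0, 0], [1.3, 0, 0], [1.3, 0, 0], [1.3, 0, 0], [1.3, 0, 0], [1.3, 0, 0], [0, 0, 0]], twist=[[0, 0, 0], [0, 0, 0], [0, 0, 0], [0, 0, 0], [0, 0, 0], [0, 0, 0], [0, 0, 0], [0, 0, 0], [0, 0, 0], [0, 0, 0]], jaw=[80, 80, 80, 80, 80, 80, 80, 80, 80, 80], newtons=25)

```text
t: 14.82
position: [0.558, -0.0014, 0.2981]
tool_rot: [0.814, 1.065, -1.125]
wrist_force: [-0.3, -1.3, -0.8]
opening: 0.0744
```

Run:
```python
from h import *; from rig import bot
s=bot.get_state(); show(s); plan(s,p2w([-.094,-.003,.298]),tool(108,-1))
```

```text
t 14.82 press pos mm [-98.   -2.3 298.1] F press [-1.2  0.6 -0.8] open 74.4
turn deg [-0.29 -0.04  0.28] shift cm, old axes [-0.12  0.07 -0.38] new axes [-0.12  0.07 -0.38]
```

Request:
send_rows(translation=[[0, 0, -0.3], [0, 0, 0], [0, 0, 0], [0, 0, 0], [0, 0, 0], [0, 0, 0], [0, 0, 0], [0, 0, 0], [0, 0, 0], [0, 0, 0]], twist=[[0, 0, 0], [0, 0, 0], [0, 0, 0], [0, 0, 0], [0, 0, 0], [0, 0, 0], [0, 0, 0], [0, 0, 0], [0, 0, 0], [0, 0, 0]], jaw=[80, 60, 40, 20, 20, 20, 20, 20, 20, 20], newtons=25)

```text
t: 15.65
position: [0.5578, 0.0021, 0.3003]
tool_rot: [0.816, 1.063, -1.122]
wrist_force: [15.7, 5.9, 0.0]
opening: 0.0212
```

Run:
```python
from h import *; from rig import bot
s=bot.get_state(); show(s); print(s["ft_torque"])
```

```text
t 15.65 press pos mm [-94.5  -3.1 300.3] F press [  1.5 -16.7   0. ] open 21.2
[ 1.16987938 -2.89798823  1.05218303]
```

Opening 21 mm is less than the 28 mm grip, and the side force is 17 N. I'll look before going further.

Run:
```python
from h import *; from rig import bot
f=bot.grab_frame("wrist"); g=bot.grab_frame("side"); t=bot.grab_frame("top")
a=crop(f,128,96,384,300,1.7,.5); b=crop(g,195,50,295,150,3.4,.5)
h=max(a.shape[0],b.shape[0]); o=np.zeros((h,a.shape[1]+b.shape[1],3),np.uint8); o[:a.shape[0],:a.shape[1]]=a; o[:b.shape[0],a.shape[1]:]=b
cv2.imwrite("pics/p6.png",o); print(o.shape); show(bot.get_state())
```

```text
(347, 775, 3)
t 15.8 press pos mm [-94.5  -2.9 300.4] F press [1.9 0.7 2.2] open 18.9
```

View pics/p6.png

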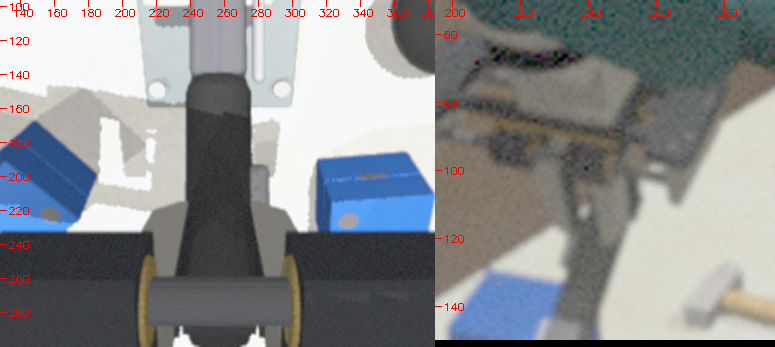

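Run:
```python
from h import *; from rig import bot
f=bot.grab_frame("wrist"); s=bot.get_state(); Rt=R.from_rotvec(s["tool_rot"]); show(s)
print("cam in tool mm",(1e3*Rt.inv().apply(f["xyz"]-s["position"])).round(1), "axis",Rt.inv().apply(R.from_rotvec(f["attitude"]).apply([0,0,1])).round(2))
o=s["opening"]/2
for x in(0,-.019,-.06): print(x,[proj(f,s["position"]+Rt.apply([x,k*o,0]))[0].round(0) for k in(1,-1)])
A=np.radians(38)
for l in (.2125,.252,.27,.288,.3275):
    print(l,[proj(f,p2w([.125-l*np.cos(A)+.015*np.sin(A)*h,-.003+k*.014,.15+l*np.sin(A)+.015*np.cos(A)*h]))[0].round(0) for k in(1,-1) for h in (1,)])
cv2.imwrite("pics/p7.png",crop(f,180,100,340,290,3.1,.45))
```

```text
t 15.85 press pos mm [-94.5  -2.9 300.4] F press [1.6 0.2 1. ] open 18.7
cam in tool mm [-200.4   -0.3  -69.8] axis [0.97 0.   0.25]
0 [array([269., 211.]), array([245., 211.])]
-0.019 [array([270., 220.]), array([244., 220.])]
-0.06 [array([273., 246.]), array([240., 246.])]
0.2125 [array([236., 133.]), array([277., 133.])]
0.252 [array([236., 190.]), array([278., 190.])]
0.27 [array([236., 217.]), array([278., 217.])]
0.288 [array([236., 245.]), array([278., 244.])]
0.3275 [array([236., 306.]), array([279., 306.])]
```

View pics/p7.png

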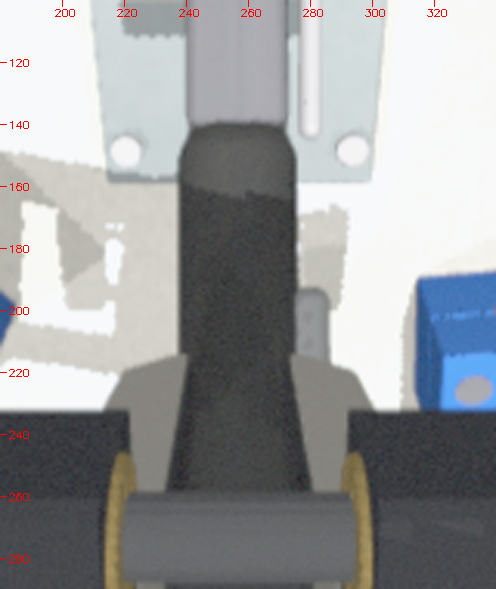

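Run:
```python
from h import *; from rig import bot
from scipy.optimize import least_squares
d0=pickle.load(open("f0.pkl","rb"));d3=pickle.load(open("f3.pkl","rb"));w=bot.grab_frame("wrist")
print(w["fx"],d3["wrist"]["k1"])
T,S,W3=d0["top"],d0["side"],d3["wrist"]
for n,o in(("rear",[(T,(230.2,178.7)),(S,(235,144)),(W3,(258.5,133.5)),(w,(257,141))]),("end",[(T,(269.8,165)),(S,(248,101)),(W3,(258.5,238.5))])):
    for sub in (o,o[:2],o[2:]):
        if len(sub)<2: continue
        r=least_squares(lambda P:np.concatenate([proj(f,P)[0]-uv for f,uv in sub]),p2w([-.1,0,.3])); print(n,len(sub),(1e3*w2p(r.x)).round(1),r.fun.round(1))
A=np.radians(38)
for l in(.2125,.3275): print(l,125-1e3*l*np.cos(A),150+1e3*l*np.sin(A))
s=d3["s"];print("W3 width 26px -> depth",W3["fx"]*28/26)
```

```text
270.01642240594674 -0.017059922327970822
rear 4 [-41.1  -2.8 286.9] [ 0.8 -1.1 -1.4  0.2  0.2  1.  -0.8 -0.7]
rear 2 [-38.8   1.3 290.1] [ 0.1  0.2 -0.2 -0.1]
rear 2 [-24.9  -3.1 327.4] [ 0.8  0.2 -0.5 -0.1]
end 3 [-135.1   -2.6  349.1] [-0.6 -1.6  2.2 -0.3  0.2 -0.5]
end 2 [-134.8   -3.6  346.9] [-0.8 -1.7  1.8  0.5]
0.2125 -42.452285141428405 280.8280635067024
0.3275 -133.07352180620143 351.6291331691531
W3 width 26px -> depth 290.78691643717343
```

The evidence points the same way: in the push, the reported TCP went about 15 mm past the mould face, and here the fingers closed on the grip's top edge. So the real tips sit about 24 mm short of the reported TCP. I'll open, go 2.4 cm deeper and close again.

Request:
send_rows(translation=[[0, 0, 0], [0, 0, 0], [0, 0, 0], [0, 0, 0], [0.6, 0, 0], [0.6, 0, 0], [0.6, 0, 0], [0.6, 0, 0], [0, 0, 0], [0, 0, 0]], twist=[[0, 0, 0], [0, 0, 0], [0, 0, 0], [0, 0, 0], [0, 0, 0], [0, 0, 0], [0, 0, 0], [0, 0, 0], [0, 0, 0], [0, 0, 0]], jaw=[70, 70, 70, 70, 70, 70, 70, 70, 70, 70])

```text
t: 16.73
position: [0.5595, -0.0053, 0.2769]
tool_rot: [0.816, 1.064, -1.123]
wrist_force: [0.7, -0.7, 0.0]
opening: 0.065
```

Run:
```python
from h import *; from rig import bot
s=bot.get_state(); show(s)
```

```text
t 16.73 press pos mm [-102.1   -2.7  276.9] F press [-0.8 -0.5  0. ] open 65.0
```

Request:
send_rows(translation=[[0, 0, 0], [0, 0, 0], [0, 0, 0], [0, 0, 0], [0, 0, 0], [0, 0, 0], [0, 0, 0], [0, 0, 0], [0, 0, 0], [0, 0, 0]], twist=[[0, 0, 0], [0, 0, 0], [0, 0, 0], [0, 0, 0], [0, 0, 0], [0, 0, 0], [0, 0, 0], [0, 0, 0], [0, 0, 0], [0, 0, 0]], jaw=[60, 50, 42, 38, 34, 30, 25, 20, 20, 20], newtons=30)

```text
t: 17.57
position: [0.5597, -0.0053, 0.2774]
tool_rot: [0.816, 1.063, -1.123]
wrist_force: [2.1, -2.7, -1.6]
opening: 0.028
```

Run:
```python
from h import *; from rig import bot
s=bot.get_state(); show(s); print(s["ft_torque"])
```

```text
t 17.57 press pos mm [-102.1   -2.9  277.4] F press [-3.1 -1.3 -1.6] open 28.0
[-0.17796199 -0.45581769  0.23831168]
```

Opening is 28.0 mm, so the button is flush and the grip is held. Next I'll work out the arc steps about the pivot.

```bash
cat >> h.py <<'E'
def arc(s,deg,piv=(.125,-.003,.15)):
    # per-row tool shift (cm) for +deg twist about tool y, about the pivot
    R0=R.from_rotvec(s["tool_rot"]); r=R0.inv().apply(s["position"]-p2w(piv)); r[1]=0
    print("arc",deg,(100*(R.from_rotvec([0,np.radians(deg),0]).apply(r)-r)).round(3), "lever",(1e3*r).round(1))
def fx(s):
    # tool elevation and force normal to arm (up +) / along arm, arm = tool 70 deg relation
    x=R.from_euler("z",-PR[2]).apply(R.from_rotvec(s["tool_rot"]).apply([1,0,0])); a=np.degrees(np.arctan2(-x[2],x[0])); e=np.radians(a-70)
    F=R.from_euler("z",-PR[2]).apply(s["wrist_force"]); n=np.array([np.sin(e),0,np.cos(e)]); u=np.array([-np.cos(e),0,np.sin(e)])
    print("arm elev~",round(a-70,2),"Fn",round(F@n,2),"Fu",round(F@u,2),"Fy",round(F[1],2))
E
python3 - <<'E'
from h import *; from rig import bot
s=bot.get_state(); fx(s); arc(s,2); arc(s,.2)
E
```

```text
arm elev~ 37.99 Fn -3.15 Fu 1.52 Fy -1.3
arc 2 [0.894 0.    0.163] lever [-51.1   0.  255.3]
arc 0.2 [0.089 0.    0.018] lever [-51.1   0.  255.3]
```

Request:
send_rows(translation=[[0.894, 0, 0.163], [0.894, 0, 0.163], [0.894, 0, 0.163], [0.894, 0, 0.163], [0.894, 0, 0.163], [0.894, 0, 0.163], [0, 0, 0], [0, 0, 0], [0, 0, 0], [0, 0, 0]], twist=[[0, 2, 0], [0, 2, 0], [0, 2, 0], [0, 2, 0], [0, 2, 0], [0, 2, 0], [0, 0, 0], [0, 0, 0], [0, 0, 0], [0, 0, 0]], jaw=[20, 20, 20, 20, 20, 20, 20, 20, 20, 20])

```text
t: 18.4
position: [0.5655, -0.0261, 0.2275]
tool_rot: [0.949, 1.235, -1.053]
wrist_force: [3.8, -3.2, -1.4]
opening: 0.0277
```

Run:
```python
from h import *; from rig import bot
s=bot.get_state(); show(s); fx(s); arc(s,2)
```

```text
t 18.4 press pos mm [-123.7   -3.   227.5] F press [-4.1 -2.8 -1.4] open 27.7
arm elev~ 26.01 Fn -3.01 Fu 3.09 Fy -2.79
arc 2 [0.895 0.    0.163] lever [-51.    0.  255.5]
```

Request:
send_rows(translation=[[0.894, 0, 0.163], [0.894, 0, 0.163], [0.894, 0, 0.163], [0.894, 0, 0.163], [0.894, 0, 0.163], [0, 0, 0], [0, 0, 0], [0, 0, 0], [0, 0, 0], [0, 0, 0]], twist=[[0, 2, 0], [0, 2, 0], [0, 2, 0], [0, 2, 0], [0, 2, 0], [0, 0, 0], [0, 0, 0], [0, 0, 0], [0, 0, 0], [0, 0, 0]], jaw=[20, 20, 20, 20, 20, 20, 20, 20, 20, 20])

```text
t: 19.23
position: [0.5681, -0.0355, 0.1832]
tool_rot: [1.058, 1.378, -0.986]
wrist_force: [6.6, -4.2, -1.4]
opening: 0.0278
```

Run:
```python
from h import *; from rig import bot
s=bot.get_state(); show(s); fx(s); arc(s,.4)
```

```text
t 19.23 press pos mm [-133.5   -3.   183.2] F press [-5.7 -5.2 -1.4] open 27.8
arm elev~ 16.03 Fn -2.9 Fu 5.14 Fy -5.22
arc 0.4 [0.179 0.    0.035] lever [-51.    0.  255.5]
```

Request:
send_rows(translation=[[0.179, 0.03, 0.065], [0.179, 0.03, 0.065], [0.179, 0, 0.035], [0.179, 0, 0.035], [0.179, 0, 0.035], [0.179, 0, 0.035], [0.179, 0, 0.035], [0.179, 0, 0.035], [0.179, 0, 0.035], [0.179, 0, 0.035]], twist=[[0, 0.4, 0], [0, 0.4, 0], [0, 0.4, 0], [0, 0.4, 0], [0, 0.4, 0], [0, 0.4, 0], [0, 0.4, 0], [0, 0.4, 0], [0, 0.4, 0], [0, 0.4, 0]], jaw=[20, 20, 20, 20, 20, 20, 20, 20, 20, 20])

```text
t: 20.07
position: [0.5686, -0.0372, 0.1646]
tool_rot: [1.102, 1.437, -0.957]
wrist_force: [-5.0, -0.2, -2.6]
opening: 0.0276
```

Run:
```python
from h import *; from rig import bot
s=bot.get_state(); show(s); fx(s)
```

```text
t 20.07 press pos mm [-135.3   -3.   164.6] F press [ 1.1  4.9 -2.6] open 27.6
arm elev~ 11.92 Fn -2.35 Fu -1.6 Fy 4.87
```

Request:
send_rows(translation=[[0.089, -0.03, 0.018], [0.089, 0, 0.018], [0.089, 0, 0.018], [0.089, 0, 0.018], [0.089, 0, 0.018], [0.089, 0, 0.018], [0.089, 0, 0.018], [0.089, 0, 0.018], [0.089, 0, 0.018], [0.089, 0, 0.018]], twist=[[0, 0.2, 0], [0, 0.2, 0], [0, 0.2, 0], [0, 0.2, 0], [0, 0.2, 0], [0, 0.2, 0], [0, 0.2, 0], [0, 0.2, 0], [0, 0.2, 0], [0, 0.2, 0]], jaw=[20, 20, 20, 20, 20, 20, 20, 20, 20, 20])

```text
t: 20.9
position: [0.5687, -0.0376, 0.1557]
tool_rot: [1.124, 1.464, -0.942]
wrist_force: [-1.3, 4.6, -3.7]
opening: 0.028
```

Run:
```python
from h import *; from rig import bot
s=bot.get_state(); show(s); fx(s)
```

```text
t 20.9 press pos mm [-135.6   -3.   155.7] F press [ 4.8  0.  -3.7] open 28.0
arm elev~ 9.94 Fn -2.84 Fu -5.38 Fy 0.01
```

Request:
send_rows(translation=[[0.089, 0, 0.008], [0.089, 0, 0.008], [0.089, 0, 0.008], [0.089, 0, 0.018], [0.089, 0, 0.018], [0.089, 0, 0.018], [0.089, 0, 0.018], [0.089, 0, 0.018], [0.089, 0, 0.018], [0.089, 0, 0.018]], twist=[[0, 0.2, 0], [0, 0.2, 0], [0, 0.2, 0], [0, 0.2, 0], [0, 0.2, 0], [0, 0.2, 0], [0, 0.2, 0], [0, 0.2, 0], [0, 0.2, 0], [0, 0.2, 0]], jaw=[20, 20, 20, 20, 20, 20, 20, 20, 20, 20])

```text
t: 21.73
position: [0.5687, -0.0376, 0.1468]
tool_rot: [1.145, 1.492, -0.927]
wrist_force: [1.8, 3.1, -3.7]
opening: 0.0281
```

Run:
```python
from h import *; from rig import bot
s=bot.get_state(); show(s); fx(s)
```

```text
t 21.73 press pos mm [-135.7   -3.   146.8] F press [ 2.5 -2.6 -3.7] open 28.1
arm elev~ 7.97 Fn -3.35 Fu -2.97 Fy -2.59
```

Request:
send_rows(translation=[[0.089, 0, 0.013], [0.089, 0, 0.013], [0.089, 0, 0.013], [0.089, 0, 0.018], [0.089, 0, 0.018], [0.089, 0, 0.018], [0.089, 0, 0.018], [0.089, 0, 0.018], [0.089, 0, 0.018], [0.089, 0, 0.018]], twist=[[0, 0.2, 0], [0, 0.2, 0], [0, 0.2, 0], [0, 0.2, 0], [0, 0.2, 0], [0, 0.2, 0], [0, 0.2, 0], [0, 0.2, 0], [0, 0.2, 0], [0, 0.2, 0]], jaw=[20, 20, 20, 20, 20, 20, 20, 20, 20, 20])

```text
t: 22.57
position: [0.5686, -0.0373, 0.1377]
tool_rot: [1.167, 1.52, -0.911]
wrist_force: [3.5, -2.0, -2.9]
opening: 0.0277
```

Run:
```python
from h import *; from rig import bot
s=bot.get_state(); show(s); fx(s)
```

```text
t 22.57 press pos mm [-135.4   -3.1  137.7] F press [-2.8 -2.8 -2.9] open 27.7
arm elev~ 5.98 Fn -3.16 Fu 2.52 Fy -2.84
```

Still swinging freely, with Fn steady at about -3 N.

Request:
send_rows(translation=[[0.089, 0.01, 0.018], [0.089, 0, 0.018], [0.089, 0, 0.018], [0.089, 0, 0.018], [0.089, 0, 0.018], [0.089, 0, 0.018], [0.089, 0, 0.018], [0.089, 0, 0.018], [0.089, 0, 0.018], [0.089, 0, 0.018]], twist=[[0, 0.2, 0], [0, 0.2, 0], [0, 0.2, 0], [0, 0.2, 0], [0, 0.2, 0], [0, 0.2, 0], [0, 0.2, 0], [0, 0.2, 0], [0, 0.2, 0], [0, 0.2, 0]], jaw=[20, 20, 20, 20, 20, 20, 20, 20, 20, 20])

```text
t: 23.4
position: [0.5685, -0.0367, 0.1286]
tool_rot: [1.188, 1.548, -0.895]
wrist_force: [2.2, -4.1, -1.9]
opening: 0.0277
```

Run:
```python
from h import *; from rig import bot
s=bot.get_state(); show(s); fx(s)
```

```text
t 23.4 press pos mm [-134.8   -3.1  128.6] F press [-4.5 -1.  -1.9] open 27.7
arm elev~ 3.97 Fn -2.25 Fu 4.34 Fy -1.01
```

Request:
send_rows(translation=[[0.089, 0, 0.028], [0.089, 0, 0.028], [0.089, 0, 0.018], [0.089, 0, 0.018], [0.089, 0, 0.018], [0.089, 0, 0.018], [0.089, 0, 0.018], [0.089, 0, 0.018], [0.089, 0, 0.018], [0.089, 0, 0.018]], twist=[[0, 0.2, 0], [0, 0.2, 0], [0, 0.2, 0], [0, 0.2, 0], [0, 0.2, 0], [0, 0.2, 0], [0, 0.2, 0], [0, 0.2, 0], [0, 0.2, 0], [0, 0.2, 0]], jaw=[20, 20, 20, 20, 20, 20, 20, 20, 20, 20])

```text
t: 24.23
position: [0.5683, -0.0359, 0.1199]
tool_rot: [1.21, 1.576, -0.878]
wrist_force: [-1.2, -0.7, 4.0]
opening: 0.0277
```

Run:
```python
from h import *; from rig import bot
s=bot.get_state(); show(s); fx(s)
```

```text
t 24.23 press pos mm [-133.9   -3.1  119.9] F press [-0.3  1.3  4. ] open 27.7
arm elev~ 1.95 Fn 3.94 Fu 0.47 Fy 1.3
```

Request:
send_rows(translation=[[0.089, 0, 0.018], [0.089, 0, 0.018], [0.089, 0, 0.018], [0.089, 0, 0.018], [0.089, 0, 0.018], [0.089, 0, 0.018], [0.089, 0, 0.018], [0.089, 0, 0.018], [0, 0, 0], [0, 0, 0]], twist=[[0, 0.2, 0], [0, 0.2, 0], [0, 0.2, 0], [0, 0.2, 0], [0, 0.2, 0], [0, 0.2, 0], [0, 0.2, 0], [0, 0.2, 0], [0, 0, 0], [0, 0, 0]], jaw=[20, 20, 20, 20, 20, 20, 20, 20, 20, 20])

```text
t: 25.07
position: [0.568, -0.035, 0.1129]
tool_rot: [1.227, 1.598, -0.864]
wrist_force: [-2.4, -0.7, 6.2]
opening: 0.0279
```

Run:
```python
from h import *; from rig import bot
s=bot.get_state(); show(s); fx(s)
```

```text
t 25.07 press pos mm [-132.9   -3.1  112.9] F press [-0.   2.4  6.2] open 27.9
arm elev~ 0.35 Fn 6.22 Fu 0.05 Fy 2.45
```

Sliding at about +9 N, as described. Continuing.

Request:
send_rows(translation=[[0.089, -0.01, 0.018], [0.089, 0, 0.018], [0.089, 0, 0.018], [0.089, 0, 0.018], [0.089, 0, 0.018], [0, 0, 0], [0, 0, 0], [0, 0, 0], [0, 0, 0], [0, 0, 0]], twist=[[0, 0.2, 0], [0, 0.2, 0], [0, 0.2, 0], [0, 0.2, 0], [0, 0.2, 0], [0, 0, 0], [0, 0, 0], [0, 0, 0], [0, 0, 0], [0, 0, 0]], jaw=[20, 20, 20, 20, 20, 20, 20, 20, 20, 20])

```text
t: 25.9
position: [0.5679, -0.0343, 0.1085]
tool_rot: [1.237, 1.612, -0.855]
wrist_force: [-2.5, 0.2, 7.0]
opening: 0.0279
```

Run:
```python
from h import *; from rig import bot
s=bot.get_state(); show(s); fx(s)
```

```text
t 25.9 press pos mm [-132.2   -3.1  108.5] F press [0.8 2.4 7. ] open 27.9
arm elev~ -0.64 Fn 6.97 Fu -0.9 Fy 2.38
```

Request:
send_rows(translation=[[0.089, -0.01, 0.018], [0.089, 0, 0.018], [0.089, 0, 0.018], [0.089, 0, 0.018], [0.089, 0, 0.018], [0, 0, 0], [0, 0, 0], [0, 0, 0], [0, 0, 0], [0, 0, 0]], twist=[[0, 0.2, 0], [0, 0.2, 0], [0, 0.2, 0], [0, 0.2, 0], [0, 0.2, 0], [0, 0, 0], [0, 0, 0], [0, 0, 0], [0, 0, 0], [0, 0, 0]], jaw=[20, 20, 20, 20, 20, 20, 20, 20, 20, 20])

```text
t: 26.73
position: [0.5677, -0.0336, 0.1042]
tool_rot: [1.248, 1.625, -0.847]
wrist_force: [-0.8, -0.5, 6.9]
opening: 0.0278
```

Run:
```python
from h import *; from rig import bot
s=bot.get_state(); show(s); fx(s)
```

```text
t 26.73 press pos mm [-131.5   -3.1  104.2] F press [-0.3  0.9  6.9] open 27.8
arm elev~ -1.64 Fn 6.91 Fu 0.1 Fy 0.89
```

Still sliding (+10 N).

Request:
send_rows(translation=[[0.089, 0, 0.018], [0.089, 0, 0.018], [0.089, 0, 0.018], [0.089, 0, 0.018], [0.089, 0, 0.018], [0, 0, 0], [0, 0, 0], [0, 0, 0], [0, 0, 0], [0, 0, 0]], twist=[[0, 0.2, 0], [0, 0.2, 0], [0, 0.2, 0], [0, 0.2, 0], [0, 0.2, 0], [0, 0, 0], [0, 0, 0], [0, 0, 0], [0, 0, 0], [0, 0, 0]], jaw=[20, 20, 20, 20, 20, 20, 20, 20, 20, 20])

```text
t: 27.57
position: [0.5675, -0.0328, 0.0999]
tool_rot: [1.259, 1.639, -0.838]
wrist_force: [-1.9, 0.1, 9.4]
opening: 0.0277
```

Run:
```python
from h import *; from rig import bot
s=bot.get_state(); show(s); fx(s)
```

```text
t 27.57 press pos mm [-130.7   -3.1   99.9] F press [0.6 1.8 9.4] open 27.7
arm elev~ -2.64 Fn 9.34 Fu -1.0 Fy 1.83
```

Request:
send_rows(translation=[[0.089, 0, 0.018], [0.089, 0, 0.018], [0, 0, 0], [0, 0, 0], [0, 0, 0], [0, 0, 0], [0, 0, 0], [0, 0, 0], [0, 0, 0], [0, 0, 0]], twist=[[0, 0.2, 0], [0, 0.2, 0], [0, 0, 0], [0, 0, 0], [0, 0, 0], [0, 0, 0], [0, 0, 0], [0, 0, 0], [0, 0, 0], [0, 0, 0]], jaw=[20, 20, 20, 20, 20, 20, 20, 20, 20, 20])

```text
t: 28.4
position: [0.5674, -0.0324, 0.0982]
tool_rot: [1.263, 1.645, -0.834]
wrist_force: [-2.3, -0.6, 11.0]
opening: 0.0279
```

Run:
```python
from h import *; from rig import bot
s=bot.get_state(); show(s); fx(s)
```

```text
t 28.4 press pos mm [-130.3   -3.1   98.2] F press [-0.   2.4 11. ] open 27.9
arm elev~ -3.04 Fn 10.94 Fu -0.57 Fy 2.37
```

Request:
send_rows(translation=[[0.089, 0, 0.018], [0.089, 0, 0.018], [0, 0, 0], [0, 0, 0], [0, 0, 0], [0, 0, 0], [0, 0, 0], [0, 0, 0], [0, 0, 0], [0, 0, 0]], twist=[[0, 0.2, 0], [0, 0.2, 0], [0, 0, 0], [0, 0, 0], [0, 0, 0], [0, 0, 0], [0, 0, 0], [0, 0, 0], [0, 0, 0], [0, 0, 0]], jaw=[20, 20, 20, 20, 20, 20, 20, 20, 20, 20])

```text
t: 29.23
position: [0.5673, -0.0321, 0.0968]
tool_rot: [1.267, 1.65, -0.83]
wrist_force: [-4.6, 0.2, 13.0]
opening: 0.0277
```

Run:
```python
from h import *; from rig import bot
s=bot.get_state(); show(s); fx(s)
```

```text
t 29.23 press pos mm [-130.    -3.2   96.8] F press [ 1.4  4.3 13. ] open 27.7
arm elev~ -3.44 Fn 12.92 Fu -2.16 Fy 4.34
```

Request:
send_rows(translation=[[0.089, -0.01, 0.013], [0.089, -0.01, 0.013], [0.089, 0, 0.018], [0, 0, 0], [0, 0, 0], [0, 0, 0], [0, 0, 0], [0, 0, 0], [0, 0, 0], [0, 0, 0]], twist=[[0, 0.2, 0], [0, 0.2, 0], [0, 0.2, 0], [0, 0, 0], [0, 0, 0], [0, 0, 0], [0, 0, 0], [0, 0, 0], [0, 0, 0], [0, 0, 0]], jaw=[20, 20, 20, 20, 20, 20, 20, 20, 20, 20])

```text
t: 30.07
position: [0.5672, -0.0316, 0.0948]
tool_rot: [1.273, 1.658, -0.824]
wrist_force: [-4.3, -1.9, 17.7]
opening: 0.0277
```

Run:
```python
from h import *; from rig import bot
s=bot.get_state(); show(s); fx(s); print(s["ft_torque"])
```

```text
t 30.07 press pos mm [-129.5   -3.2   94.8] F press [-0.7  4.7 17.7] open 27.7
arm elev~ -4.02 Fn 17.67 Fu -0.56 Fy 4.69
[0.50509641 1.12514172 0.56323942]
```

Request:
send_rows(translation=[[0.089, -0.02, 0.018], [0, 0, 0], [0, 0, 0], [0, 0, 0], [0, 0, 0], [0, 0, 0], [0, 0, 0], [0, 0, 0], [0, 0, 0], [0, 0, 0]], twist=[[0, 0.2, 0], [0, 0, 0], [0, 0, 0], [0, 0, 0], [0, 0, 0], [0, 0, 0], [0, 0, 0], [0, 0, 0], [0, 0, 0], [0, 0, 0]], jaw=[20, 20, 20, 20, 20, 20, 20, 20, 20, 20])

```text
t: 30.9
position: [0.5672, -0.0314, 0.0942]
tool_rot: [1.276, 1.66, -0.822]
wrist_force: [-4.0, -1.3, 20.5]
opening: 0.0275
```

Run:
```python
from h import *; from rig import bot
s=bot.get_state(); show(s); fx(s); f=bot.grab_frame("top"); show(bot.get_state()); pickle.dump(dict(side=bot.grab_frame("side"),top=f),open("f4.pkl","wb"))
```

```text
t 30.9 press pos mm [-129.3   -3.2   94.2] F press [-0.2  4.2 20.5] open 27.5
arm elev~ -4.21 Fn 20.49 Fu -1.28 Fy 4.16
t 30.95 press pos mm [-129.3   -3.3   94.2] F press [-0.1  4.6 19.6] open 27.9
```

Firm at +23 N (about 50 N at the foot) and stiffening, so the upper half is seated. Next I'll ease off.

Request:
send_rows(translation=[[-0.089, 0, -0.018], [-0.089, 0, -0.018], [-0.089, 0, -0.018], [-0.089, 0, -0.018], [0, 0, 0], [0, 0, 0], [0, 0, 0], [0, 0, 0], [0, 0, 0], [0, 0, 0]], twist=[[0, -0.2, 0], [0, -0.2, 0], [0, -0.2, 0], [0, -0.2, 0], [0, 0, 0], [0, 0, 0], [0, 0, 0], [0, 0, 0], [0, 0, 0], [0, 0, 0]], jaw=[20, 20, 20, 20, 20, 20, 20, 20, 20, 20])

```text
t: 31.83
position: [0.5674, -0.0321, 0.097]
tool_rot: [1.267, 1.649, -0.83]
wrist_force: [-1.1, -0.6, 12.8]
opening: 0.0278
```

Run:
```python
from h import *; from rig import bot
s=bot.get_state(); show(s); fx(s)
```

```text
t 31.83 press pos mm [-130.    -3.2   97. ] F press [-0.3  1.2 12.8] open 27.8
arm elev~ -3.42 Fn 12.77 Fu -0.43 Fy 1.2
```

Request:
send_rows(translation=[[-0.089, 0, -0.018], [-0.089, 0, -0.018], [-0.089, 0, -0.018], [-0.089, 0, -0.018], [0, 0, 0], [0, 0, 0], [0, 0, 0], [0, 0, 0], [0, 0, 0], [0, 0, 0]], twist=[[0, -0.2, 0], [0, -0.2, 0], [0, -0.2, 0], [0, -0.2, 0], [0, 0, 0], [0, 0, 0], [0, 0, 0], [0, 0, 0], [0, 0, 0], [0, 0, 0]], jaw=[20, 20, 20, 20, 20, 20, 20, 20, 20, 20])

```text
t: 32.67
position: [0.5675, -0.0328, 0.0998]
tool_rot: [1.259, 1.638, -0.837]
wrist_force: [1.0, 0.2, 7.2]
opening: 0.028
```

Run:
```python
from h import *; from rig import bot
s=bot.get_state(); show(s); fx(s)
```

```text
t 32.67 press pos mm [-130.7   -3.2   99.8] F press [-0.1 -1.   7.2] open 28.0
arm elev~ -2.62 Fn 7.21 Fu -0.24 Fy -1.04
```

Request:
send_rows(translation=[[-0.089, 0, -0.018], [-0.089, 0, -0.018], [0, 0, 0], [0, 0, 0], [0, 0, 0], [0, 0, 0], [0, 0, 0], [0, 0, 0], [0, 0, 0], [0, 0, 0]], twist=[[0, -0.2, 0], [0, -0.2, 0], [0, 0, 0], [0, 0, 0], [0, 0, 0], [0, 0, 0], [0, 0, 0], [0, 0, 0], [0, 0, 0], [0, 0, 0]], jaw=[20, 20, 20, 20, 30, 40, 60, 80, 80, 80])

```text
t: 33.5
position: [0.5667, -0.0333, 0.1004]
tool_rot: [1.254, 1.635, -0.843]
wrist_force: [0.1, 0.1, -0.4]
opening: 0.0568
```

Run:
```python
from h import *; from rig import bot
s=bot.get_state(); show(s); fx(s)
```

```text
t 33.5 press pos mm [-131.    -2.2  100.4] F press [ 0.  -0.1 -0.4] open 56.8
arm elev~ -2.24 Fn -0.43 Fu -0.03 Fy -0.08
```

Force is zero and the fingers are clear. I'll withdraw along the tool axis.

Request:
send_rows(translation=[[0, 0, 0], [0, 0, 0], [-0.8, 0, 0], [-1.5, 0, 0], [-2, 0, 0], [-2, 0, 0], [-2, 0, 0], [-2.5, 0, 0], [-2.5, 0, 0], [-2.5, 0, 0]], twist=[[0, 0, 0], [0, 0, 0], [0, 0, 0], [0, 0, 0], [0, 0, 0], [0, 0, 0], [0, 0, 0], [0, 0, 0], [0, 0, 0], [0, 0, 0]], jaw=[80, 80, 80, 80, 80, 80, 80, 80, 80, 80])

```text
t: 34.33
position: [0.5824, -0.092, 0.2497]
tool_rot: [1.254, 1.633, -0.842]
wrist_force: [-0.0, 0.2, 0.4]
opening: 0.0739
```

Run:
```python
from ov import *; from rig import bot
s=bot.get_state(); show(s)
t=bot.grab_frame("top"); g=bot.grab_frame("side")
a=crop(t,150,150,290,250,2.8); b=crop(g,160,130,300,290,2.8)
o=np.zeros((448,784,3),np.uint8); o[:a.shape[0],:392]=a; o[:b.shape[0],392:]=b; cv2.imwrite("pics/p8.png",o)
```

```text
t 34.33 press pos mm [-191.7   -1.9  249.7] F press [ 0.2 -0.   0.4] open 73.9
```

View pics/p8.png

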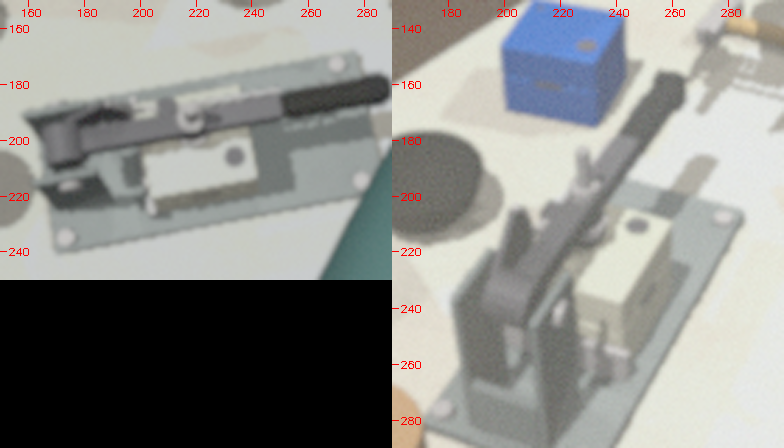

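The arm lies on the closed mould (foot at about (228,230) in the side view). The halves show no gap, the mould is against the fence at about (203,215) in the top view, and the robot is clear.

```bash
python3 -c "
from rig import bot
print(bot.finish_job())"
```

```text
the job is handed in; nothing more can be done
None
```

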